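# Strike the small pitter, then poise the pounder over the large one

## Task

Two fruit pitters with sprung plungers stand on the table. Take the meat pounder by its handle, drive the smaller pitter's plunger fully down with its flat steel face and let it spring back up; then carry the pounder over the things in between and finish still holding it, upright, still and centred about 1 to 2 cm above the larger pitter's cap, ready for the next blow but not touching it. Touch the pitters with nothing but the pounder, never touch the larger one at all, and leave the jars, can, shaker and dropper bottle undisturbed.

Things in the scene. Friction and masses are not known exactly. Their poses are not given: they have to be found in the camera images.
- pounder: Meat pounder, about 330 g: flat steel disc 54 mm across, 26 mm thick, with an upright round pale-wood handle on its middle (steel collar 30 mm across to 32 mm height, handle 24 mm thick to 118 mm, end bead 29 mm across to 124 mm). Starts standing on its disc. Origin: centre of the flat underside (the striking face); z up along the handle. Grip it about 85 mm above the face.
- pitter_small: Smaller fruit pitter, aluminium and steel, fixed: base plate 105x80 mm, post at 48 mm towards its own +x, arm at 60 to 76 mm height with a barrel 28 mm across that ends at 82 mm; in it an upright sprung plunger with a wooden cap. Origin: on the table below the plunger; z up. Stands left or right of the other, turned up to 0.6 rad.
- cap_small (a point): Centre of the top of the smaller pitter's plunger cap (round wooden disc 36 mm across, 12 mm thick); 120 mm above the table at rest, and goes down with the plunger. z up.
- plunger_small (a joint): Travel of the smaller pitter's plunger in m: 0 at rest (up), 0.015 fully down at its solid stop. Straight down; the spring takes about 2 N to start and about 7 N at the stop, and pushes it back up by itself.
- pitter_large: The larger fruit pitter, same build, fixed to the table: base plate 131x100 mm, arm at 120 to 136 mm height, barrel to 142 mm. Origin on the table straight below the plunger; post 60 mm towards its own +x; z up.
- cap_large (a point): Centre of the top of the larger pitter's plunger cap (round wooden disc 36 mm across); 180 mm above the table, the target to hover over. z up.
- plunger_large (a joint): Travel of the larger pitter's plunger in m: 0 at rest (up), 0.015 fully down; same spring. To be left at 0.
- spice_jar_1: Loose spice jar with a green lid, 46 mm across, 106 mm tall, between the pitters. Origin: centre of its underside, z up.
- spice_jar_2: Loose spice jar with a yellow lid, 42 mm across, 106 mm tall, between the pitters. Origin: centre of its underside, z up.
- can_1: Loose drinks can, 66 mm across, 115 mm tall, between the pitters. Origin: centre of its underside, z up.
- mill_1: Loose glass pepper shaker with a grey metal top, 44 mm across, 90 mm tall, between the pitters. Origin: centre of its underside, z up.
- bottle_1: Loose small brown dropper bottle, 33 mm across, 102 mm tall, near the robot's edge of the table. Origin: centre of its underside, z up.
Not all that is in view belongs to the job. What is shaped like the pounder but orange is not meant.

How it is judged:
On the way, in this order (a step that is already met when the one before it is completed fails the run):
1. the smaller pitter's plunger is driven fully down by the pounder (at least 12.5 of 15 mm) (value of joint plunger_small above 0.0125 m and contact force between pounder and pitter_small above 1 N), for 0.02 s.
2. the plunger has sprung back up and the pounder is clear of it (value of joint plunger_small below 0.002 m and contact force between pounder and pitter_small below 0.1 N), for 0.1 s.
At the end, for the whole second after the job is handed in: The pounder is held in the fingers, at rest and upright (within 0.1 rad), its face 4 to 28 mm above the larger pitter's cap and centred on it within 10 mm, not touching that pitter; both plungers are up (within 2 mm); the five bystanders stand within 15 mm of where they were (horizontal distance between pounder and cap_large below 0.01 m and z of pounder in the frame of cap_large between 0.004 and 0.028 m and angle between pounder's own z axis and vertical below 0.1 rad and height (world z) of pounder above 0.17 m and linear speed of pounder below 0.02 m/s and contact force between the fingers and pounder above 1 N and contact force between pounder and pitter_large below 0.1 N and value of joint each of plunger_large, plunger_small below 0.002 m and distance of each of spice_jar_1, spice_jar_2, can_1, mill_1, bottle_1 from where it was at the start of the episode below 0.015 m and angle between each of spice_jar_1, spice_jar_2, can_1, mill_1, bottle_1's own z axis and vertical below 0.15 rad); the arm keeps its last pose, push and grip.
It fails at once if the larger pitter is touched (contact force between any of pounder, the arm, the fingers and pitter_large above 0.5 N or value of joint plunger_large above 0.003 m).
It fails at once if the smaller pitter is touched by the arm or fingers (contact force between any of the arm, the fingers and pitter_small above 0.5 N).
It fails at once if a bystander is shifted more than 15 mm or tipped over (distance of any of spice_jar_1, spice_jar_2, can_1, mill_1, bottle_1 from where it was at the start of the episode above 0.015 m or angle between any of spice_jar_1, spice_jar_2, can_1, mill_1, bottle_1's own z axis and vertical above 0.3 rad).
It also fails if it takes over 46 s, if anything falls off the work surface, if the arm or the gripper's body presses on something with over 40 N, if the wrist force passes 120 N, or if a joint passes its speed limit or range.

## Robot

A 7-joint arm with a two-finger parallel gripper is mounted at the origin on a cart in front of the work surface, level with it; the furniture and walls round the work are solid. World frame = base frame: x ahead of the robot, y to its left, z up, the work surface at z = 0. Lengths are in m, angles in rad, forces in N, time in s.
With the tool pointing down it reaches from about 0.4 to 0.85 m from the base axis. Payload 4.4 kg.
Tool frame: the origin (TCP) lies at the very end of the fingers, on their centre line; the grasp point (between the pads) lies 19 mm behind it; z points along the fingers, y is the line along which they close (so a half turn about z gives the same grasp; the last joint's range is limited). The gripper opens to 94 mm and grips with 3 to 60 N. Pads are 16 mm wide; open, the fingers measure 119 mm over their backs; the gripper's body (75 mm by 177 mm) begins 78 mm behind the grasp point.
Start: joints at [1.111, 0.628, 0.038, 1.517, -0.027, 0.996, -0.02], TCP at [0.249, -0.6, 0.205] pointing down, gripper open.
Joint ranges: [-3.06, 3.06], [-0.37, 2.12], [-1.25, 1.32], [0.18, 2.47], [-1.1, 4.24], [0.23, 1.98], [-2.94, 2.94]. Speed limits (rad/s): [2.57, 2.57, 3.14, 3.14, 3.14, 3.14, 3.14].

## Interface

Orientations are given as a 3x3 rotation matrix whose columns are the frame's x, y, z axes.
In Python, from rig import bot, cams, job gives the robot as it stands.
- The arm moves only by the shell command python3 -m creep 'ROWS' [FORCE]. ROWS is JSON, a list of rows, each a list of 7 numbers: the shift along the tool's x, y, z as a fraction of full scale, then the turn, a rotation vector about the tool's x, y, z as a fraction of full scale, then the opening, from 0 (shut) to 1 (fully open). A call has 1 to 8 rows; each row is the pose to reach, as a shift and turn from the pose commanded when the call began, along the tool's axes at that moment, turning the shorter way round; what a row does not reach only later rows make up. Full scale, the value 1, is 0.1 m for a shift and pi rad for a turn. A row lasts 1/8 s, in which the tool goes at most 62.5 mm and 10.7 degrees, less where a joint would pass 70% of its speed; a pose out of reach is approached as far as the arm can. A call with a number of a shift or a turn outside -1 to 1 is refused whole. A call with a gripper value outside its range is refused whole. The fingers move at their own pace and stop on an object; FORCE is the grip in N (left out, the last holds). Time passes only in rows, so rows that repeat a pose let the fingers close. It gives the time, the measured TCP pose, the force, the opening and the grip force at its end, in the units of the state.
- bot.observe(): the state, without advancing time (a new reading comes with each control period).
- cams.read_camera(name): name is "scene" or "top" or "wrist"; returns a dict with "pixels" (384x512x3 uint8, red, green, blue), "range_z" (384x512 float32, m along the optical axis (not along the pixel's ray), 0 where there is no reading), "fx", "fy", "cx", "cy" (pixels), "xyz" and "rotation" of the camera in the world. Camera axes: x right, y down, z forward; pixel columns grow to the right and rows downward; lengths in m; the calibration is good to about 2 mm. A picture is of the moment at which its call begins.
- job.finish_job(): hands the job in; it is judged then, once.
The state is a dict: "clock": time; "q": joint angles; "qd": joint speeds; "effort": joint torques, N m; "eef_pos": TCP position; "tool_rot": TCP orientation; "ft_force": force on the tool from outside, world axes, zero at the start; "moment": the same for the moment, N m; "gripper_width": finger opening in m; "grasp_force": force on a finger pad.
Only numpy, scipy, OpenCV 4.12 (cv2) and the standard library are available. Lean on these libraries where they do the work, as an engineer would, in place of code of your own. Each camera call takes 0.05 s, during which the arm holds its last target. There are 200 camera calls.

## Working session

There is one attempt and no reset: what is moved stays moved. The work goes in short steps, Python scripts to look and compute and a shell command to move; the robot and the scene stay as the last step left them, time stands still between calls to the robot, and variables do not carry over. Pictures are saved under pics/ and viewed, at most 10 in all, crops included, and the job is handed in when it is done.

```bash
mkdir -p pics
python3 - <<'E'
from rig import bot,cams
import cv2,numpy as np
for n in("scene","top"):
    d=cams.read_camera(n);np.savez(f"{n}.npz",**d);cv2.imwrite(f"pics/{n}0.png",d["pixels"][...,::-1])
    print(n,d["fx"],d["cx"],d["cy"],d["xyz"],d["rotation"])
s=bot.observe();print(s["clock"],s["eef_pos"],s["tool_rot"],s["gripper_width"])
E
```

```text
scene 399.60250187190087 251.6822170171038 193.61628544133404 [-0.13586369 -0.50140399  0.5095769 ] [[ 0.43000858 -0.385016    0.81661209]
 [-0.90279169 -0.19111966  0.38527969]
 [ 0.00773178 -0.90290418 -0.42977233]]
top 353.26669305477407 256.0445243080135 185.99471668767626 [ 0.45183998 -0.16823822  1.04638243] [[-4.00509730e-03 -9.93719931e-01  1.11824226e-01]
 [-9.99991611e-01  3.88402651e-03 -1.30051557e-03]
 [ 8.58019986e-04 -1.11828497e-01 -9.93727151e-01]]
0.1 [ 0.24920532 -0.59970707  0.20466329] [[ 9.23463333e-01  3.83686077e-01 -6.82574746e-04]
 [ 3.83686681e-01 -9.23462097e-01  1.51194759e-03]
 [-5.02186674e-05 -1.65812300e-03 -9.99998624e-01]] 0.09390158480908718
```

View pics/scene0.png

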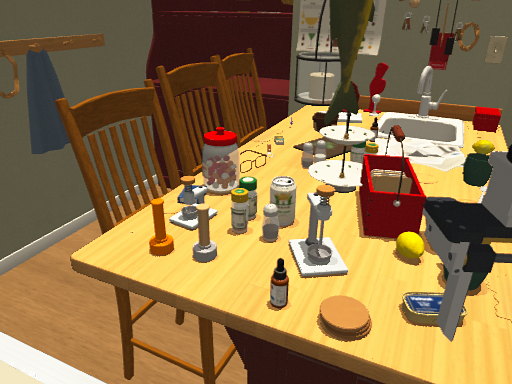

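View pics/top0.png

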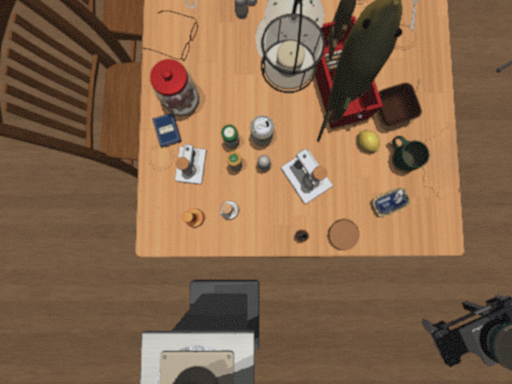

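The views show the steel pounder at top (229,210) and scene (204,235), with the orange decoy to its left. The small pitter's cap is at top (182,163) and the large one's at (320,172). The jars, can and shaker lie between them, and the bottle is at (301,236). Next I'll measure positions from depth.

```bash
cat > h.py <<'E'
import numpy as np
def cloud(d):
    z=d["range_z"];v,u=np.mgrid[:384,:512]
    p=np.stack([(u-d["cx"])/d["fx"]*z,(v-d["cy"])/d["fy"]*z,z],-1)
    return p@d["rotation"].T+d["xyz"]
E
python3 - <<'E'
import numpy as np,cv2
from h import cloud
for n,rois in (("top",dict(pounder=(215,195,242,225),small=(170,140,212,190),large=(278,145,335,206),jar1=(218,120,241,150),jar2=(226,150,244,175),can=(247,112,276,147),mill=(254,150,274,175),bottle=(290,225,312,247),orange=(180,203,208,232))),("scene",dict(pounder=(190,198,220,264),small=(170,172,218,228),large=(285,182,348,278)))):
    d=dict(np.load(n+".npz"));P=cloud(d);im=d["pixels"]
    for k,(a,b,c,e) in rois.items():
        q=P[b:e,a:c].reshape(-1,3);col=im[b:e,a:c].reshape(-1,3).astype(int)
        ok=(q[:,2]>0.02)&(q[:,2]<.4);q=q[ok];col=col[ok]
        zt=np.percentile(q[:,2],97);t=q[q[:,2]>zt-.012]
        print(n,k,"zmax",zt.round(3),"n",len(t),"mid",((t.max(0)+t.min(0))/2).round(4),"mean",t.mean(0).round(4),"min",t.min(0).round(3),"max",t.max(0).round(3))
d=dict(np.load("top.npz"));P=cloud(d)
# tall stuff
m=(P[...,2]>.13)&(P[...,0]>.1)&(d["range_z"]>0)
n,l,s,c=cv2.connectedComponentsWithStats(m.astype(np.uint8))
for i in range(1,n):
    if s[i,4]>8: q=P[l==i];print(s[i],q.min(0).round(2),q.max(0).round(2))
im=cv2.resize(d["pixels"][100:255,135:355,::-1],None,fx=3.5,fy=3.5,interpolation=cv2.INTER_CUBIC);cv2.imwrite("pics/topz.png",im)
E
```

```text
top pounder zmax 0.127 n 89 mid [ 0.5009 -0.0908  0.1237] mean [ 0.5    -0.0917  0.1244] min [ 0.488 -0.104  0.12 ] max [ 0.514 -0.078  0.128]
top small zmax 0.122 n 144 mid [0.6202 0.0262 0.1178] mean [0.6198 0.0258 0.1194] min [0.603 0.009 0.111] max [0.638 0.043 0.124]
top large zmax 0.182 n 170 mid [ 0.5837 -0.3283  0.1794] mean [ 0.583  -0.3283  0.1803] min [ 0.566 -0.346  0.174] max [ 0.601 -0.311  0.184]
top jar1 zmax 0.109 n 219 mid [ 0.7068 -0.0976  0.1041] mean [ 0.7065 -0.0974  0.1058] min [ 0.685 -0.118  0.097] max [ 0.729 -0.077  0.111]
top jar2 zmax 0.109 n 185 mid [ 0.6362 -0.11    0.1036] mean [ 0.6352 -0.1099  0.1056] min [ 0.616 -0.129  0.097] max [ 0.656 -0.091  0.11 ]
top can zmax 0.116 n 380 mid [ 0.7225 -0.1864  0.112 ] mean [ 0.7225 -0.187   0.1118] min [ 0.694 -0.217  0.104] max [ 0.751 -0.156  0.12 ]
top mill zmax 0.09 n 109 mid [ 0.6345 -0.1919  0.0855] mean [ 0.6326 -0.1914  0.0856] min [ 0.619 -0.206  0.078] max [ 0.65  -0.178  0.093]
top bottle zmax 0.101 n 20 mid [ 0.4268 -0.2992  0.0976] mean [ 0.4262 -0.2985  0.098 ] min [ 0.421 -0.305  0.092] max [ 0.
[... 318 characters left out ...]
23 n 214 mid [ 0.5599 -0.028   0.1181] mean [ 0.5512 -0.0326  0.1192] min [ 0.482 -0.103  0.111] max [0.638 0.047 0.125]
scene large zmax 0.179 n 189 mid [ 0.58   -0.3245  0.1742] mean [ 0.5745 -0.3262  0.1767] min [ 0.562 -0.342  0.167] max [ 0.598 -0.307  0.181]
[  0   0  14  60 360] [0.9  0.5  0.13] [1.08 0.53 0.18]
[ 261    0   65   93 5051] [ 0.74 -0.35  0.15] [ 1.06 -0.18  0.54]
[ 317    0   86  142 5674] [ 0.62 -0.46  0.13] [ 1.03 -0.29  0.69]
[ 150   58   42   42 1291] [0.79 0.01 0.13] [0.89 0.11 0.19]
[  0 111  11  25 134] [0.69 0.48 0.13] [0.76 0.51 0.16]
[297 148  31  34 483] [ 0.57 -0.35  0.13] [ 0.66 -0.28  0.18]
[ 422  294   90   76 4134] [ 0.19 -0.67  0.21] [ 0.31 -0.51  0.47]
```

View pics/topz.png

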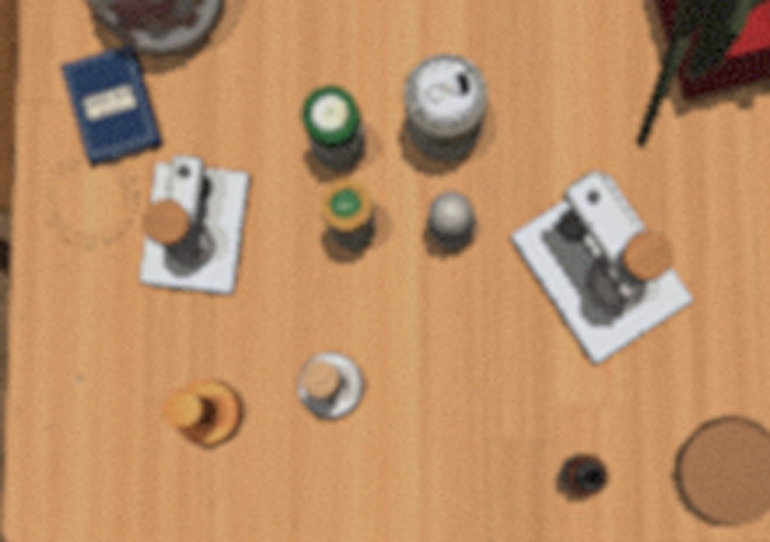

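Run:
```python
import numpy as np
from h import cloud
c=np.array([.5835,-.328])
for n in("top","scene"):
    d=dict(np.load(n+".npz"));P=cloud(d)[d["range_z"]>0]
    P=P[(P[:,2]>.19)&(P[:,2]<.9)&(P[:,0]>.35)&(P[:,0]<1)&(abs(P[:,1])<.75)&(P[:,1]<.2)]
    for lo in np.arange(.19,.75,.06):
        q=P[(P[:,2]>=lo)&(P[:,2]<lo+.06)]
        if len(q):
            r=np.linalg.norm(q[:,:2]-c,axis=1);i=r.argmin();print(n,lo.round(2),len(q),"near",q[i].round(3),r[i].round(3),"minx",q[:,0].min().round(3),q[q[:,0].argmin(),1].round(3))
s=np.array([.24920532,-.59970707,.20466329]);R=np.array([[.923463,.383686,-.00068],[.383687,-.923462,.0015],[0,-.00166,-1]])
print("to above pounder z.30",(R.T@(np.array([.5,-.0912,.30])-s)/.1).round(3))
```

```text
top 0.19 40 near [ 0.768 -0.45   0.193] 0.222 minx 0.768 -0.45
top 0.25 228 near [ 0.631 -0.304  0.308] 0.053 minx 0.631 -0.304
top 0.31 2243 near [ 0.635 -0.306  0.311] 0.056 minx 0.635 -0.303
top 0.37 1743 near [ 0.669 -0.313  0.419] 0.087 minx 0.669 -0.309
top 0.43 348 near [ 0.625 -0.302  0.477] 0.049 minx 0.624 -0.299
top 0.49 851 near [ 0.617 -0.299  0.521] 0.044 minx 0.617 -0.299
top 0.55 1231 near [ 0.618 -0.299  0.553] 0.045 minx 0.618 -0.299
top 0.61 2391 near [ 0.642 -0.312  0.61 ] 0.06 minx 0.642 -0.312
top 0.67 691 near [ 0.668 -0.317  0.671] 0.085 minx 0.668 -0.317
scene 0.19 219 near [ 0.766 -0.447  0.192] 0.218 minx 0.766 -0.447
scene 0.25 271 near [ 0.628 -0.302  0.307] 0.052 minx 0.628 -0.302
scene 0.31 1766 near [ 0.63  -0.301  0.31 ] 0.054 minx 0.63 -0.301
scene 0.37 1404 near [ 0.662 -0.314  0.429] 0.08 minx 0.662 -0.314
scene 0.43 1161 near [ 0.62  -0.297  0.489] 0.048 minx 0.62 -0.297
scene 0.49 811 near [ 0.616 -0.297  0.511] 0.045 minx 0.616 -0.295
to above pounder z.30 [ 4.267 -3.735 -0.947]
```

Run:
```python
import numpy as np
from h import cloud
c=np.array([.5835,-.328]);Q=[]
for n in("top","scene"):
    d=dict(np.load(n+".npz"));P=cloud(d)[d["range_z"]>0]
    Q.append(P[(P[:,2]>.25)&(P[:,2]<.9)&(np.linalg.norm(P[:,:2]-c,axis=1)<.2)])
Q=np.vstack(Q);np.save("plant.npy",Q)
r=np.linalg.norm(Q[:,:2]-c,axis=1)
for lo in np.arange(.28,.8,.04):
    m=(Q[:,2]>=lo)&(Q[:,2]<lo+.04)
    o=[]
    for a in range(-60,121,30):
        u=np.array([np.cos(np.radians(a)),np.sin(np.radians(a))]);v=Q[m][:,:2]-c
        ang=abs((np.degrees(np.arctan2(v[:,1],v[:,0]))-a+180)%360-180)<15
        o.append(np.linalg.norm(v[ang],axis=1).min().round(3) if ang.any() else 9)
    print(lo.round(2),m.sum(),o)
b=Q[(Q[:,2]>.33)]
for yaw in range(0,180,15):
    t=np.radians(yaw);x=np.array([np.cos(t),np.sin(t)]);y=np.array([-x[1],x[0]])
    v=b[:,:2]-c;e=np.stack([abs(v@x)-.0375,abs(v@y)-.0885]);print(yaw,np.hypot(*np.maximum(e,0)).min().round(3),e.max(0).min().round(3))
d=dict(np.load("scene.npz"));import cv2
cv2.imwrite("pics/plant.png",cv2.resize(d["pixels"][0:290,240:460,::-1],None,fx=2,fy=2))
```

```text
0.28 707 [9, 9, np.float64(0.073), np.float64(0.052), 9, 9, 9]
0.32 1372 [9, 9, np.float64(0.071), np.float64(0.059), 9, 9, 9]
0.36 1112 [9, 9, np.float64(0.083), np.float64(0.171), 9, 9, 9]
0.4 902 [9, 9, np.float64(0.077), np.float64(0.079), 9, 9, 9]
0.44 934 [9, 9, np.float64(0.064), np.float64(0.049), 9, 9, 9]
0.48 1360 [9, 9, np.float64(0.059), np.float64(0.045), np.float64(0.046), 9, 9]
0.52 611 [9, 9, np.float64(0.054), np.float64(0.044), 9, 9, 9]
0.56 762 [9, 9, np.float64(0.054), np.float64(0.054), 9, 9, 9]
0.6 1324 [9, 9, np.float64(0.059), np.float64(0.059), 9, 9, 9]
0.64 1668 [9, 9, np.float64(0.07), np.float64(0.073), 9, 9, 9]
0.68 307 [9, 9, np.float64(0.094), 9, 9, 9, 9]
0.72 0 [9, 9, 9, 9, 9, 9, 9]
0.76 0 [9, 9, 9, 9, 9, 9, 9]
0 0.0 -0.005
15 0.002 0.002
30 0.006 0.006
45 0.006 0.006
60 0.0 -0.008
75 0.0 -0.022
90 0.0 -0.032
105 0.0 -0.035
120 0.0 -0.037
135 0.0 -0.037
150 0.0 -0.027
165 0.0 -0.015
```

View pics/plant.png

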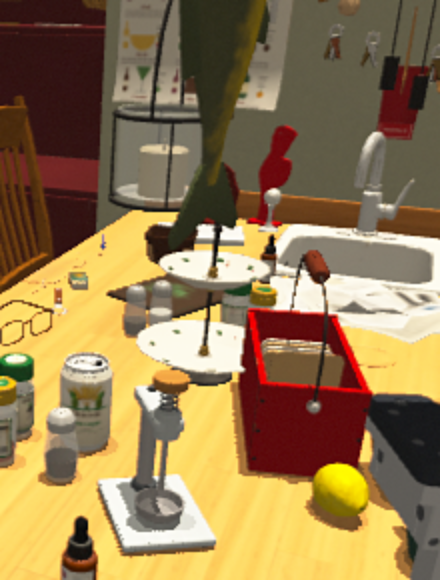

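The view shows a hanging decoration (fish-like) whose tail comes within about 5 cm of the large cap at z 0.3–0.55. The hand therefore needs its narrow side towards it, with tool x at a yaw of about 37°. I'll move over to the pounder first.

```bash
python3 -m creep '[[0.3,-0.3,-0.95,0,0,0,1],[0.8,-0.7,-0.95,0,0,0,1],[0.85,-0.75,-0.95,0,0,0,1]]' 10
python3 -m creep '[[0.45,-0.4,0,0,0,0,1],[0.85,-0.75,0,0,0,0,1],[0.85,-0.75,0,0,0,0,1]]'
python3 -m creep '[[0.45,-0.4,0,0,0,0,1],[0.85,-0.75,0,0,0,0,1],[0.85,-0.75,0,0,0,0,1]]'
python3 -m creep '[[0.45,-0.4,0,0,0,0,1],[0.85,-0.75,0,0,0,0,1],[0.85,-0.75,0,0,0,0,1]]'
python3 -m creep '[[0.45,-0.4,0,0,0,-0.04,1],[0.87,-0.73,0,0,0,-0.08,1],[0.87,-0.73,0,0,0,-0.08,1],[0.87,-0.73,0,0,0,-0.08,1]]'
cat > g.py <<'E'
# usage: g.py x y z [yawdeg] -> tool-frame shift (units .1m) and turn (units pi) to a vertical tool pose
import sys,numpy as np
from scipy.spatial.transform import Rotation as Ro
from rig import bot
s=bot.observe();R=np.array(s["tool_rot"]);p=np.array(s["eef_pos"])
print("t",s["clock"],"p",p.round(4),"yaw",np.degrees(np.arctan2(R[1,0],R[0,0])).round(2),"zax",R[:,2].round(4),"w",round(s["gripper_width"],4),"gf",round(s["grasp_force"],1),"F",np.round(s["ft_force"],1),"q",np.round(s["q"],2))
if len(sys.argv)>3:
    a=[float(v) for v in sys.argv[1:]];t=np.radians(a[3] if len(a)>3 else 37)
    T=np.array([[np.cos(t),np.sin(t),0],[np.sin(t),-np.cos(t),0],[0,0,-1]])
    print("shift",(R.T@(np.array(a[:3])-p)/.1).round(3),"turn",(Ro.from_matrix(R.T@T).as_rotvec()/np.pi).round(4))
E
python3 g.py 0.5 -0.0912 0.066
```

```text
clock: 0.48
eef_pos: [0.3012, -0.4964, 0.3021]
tool_rot: [[0.923, 0.386, 0.002], [0.386, -0.923, -0.001], [0.002, 0.002, -1.0]]
ft_force: [0.1, 0.6, -0.7]
gripper_width: 0.0937
grasp_force: 0.0
clock: 0.85
eef_pos: [0.3515, -0.3921, 0.3005]
tool_rot: [[0.92, 0.391, 0.001], [0.391, -0.92, 0.002], [0.002, -0.002, -1.0]]
ft_force: [-0.2, -1.2, -0.1]
gripper_width: 0.0935
grasp_force: 0.0
clock: 1.23
eef_pos: [0.4003, -0.2915, 0.3004]
tool_rot: [[0.921, 0.39, 0.0], [0.39, -0.921, 0.002], [0.001, -0.001, -1.0]]
ft_force: [-0.3, -0.9, -0.2]
gripper_width: 0.0942
grasp_force: 0.0
clock: 1.6
eef_pos: [0.4498, -0.1904, 0.3003]
tool_rot: [[0.921, 0.389, 0.0], [0.389, -0.921, 0.001], [0.001, -0.001, -1.0]]
ft_force: [-0.0, 0.1, -0.5]
gripper_width: 0.0942
grasp_force: 0.0
clock: 2.1
eef_pos: [0.5, -0.0949, 0.3001]
tool_rot: [[0.801, 0.598, -0.001], [0.598, -0.801, -0.002], [-0.002, 0.001, -1.0]]
ft_force: [-0.1, 0.5, 0.2]
gripper_width: 0.0942
grasp_force: 0.0
t 2.1 p [ 0.5    -0.0949  0.3001] yaw 36.74 zax [-0.0013 -0.0016 -1.    ] w 0.0942 gf 0.0 F [-0.1  0.5  0.2] q [ 0.26  0.33 -0.17  1.77  0.06  1.05 -0.87]
shift [ 0.027 -0.03   2.341] turn [ 0.0002  0.0006 -0.0014]
```

```bash
python3 -m creep '[[0.03,-0.03,0.45,0,0,0,1],[0.03,-0.03,0.9,0,0,0,1],[0.03,-0.03,0.9,0,0,0,1]]' >/dev/null
python3 -m creep '[[0,0,0.3,0,0,0,1],[0,0,0.6,0,0,0,1],[0,0,0.9,0,0,0,1],[0,0,0.9,0,0,0,1]]' 
python3 -m creep '[[0,0,0.2,0,0,0,1],[0,0,0.4,0,0,0,1],[0,0,0.54,0,0,0,1],[0,0,0.54,0,0,0,1]]'
python3 g.py 0.5 -0.0912 0.066
```

```text
clock: 2.98
eef_pos: [0.5008, -0.0894, 0.1206]
tool_rot: [[0.8, 0.599, -0.002], [0.599, -0.8, -0.001], [-0.002, -0.0, -1.0]]
ft_force: [-0.8, 0.8, 0.5]
gripper_width: 0.0936
grasp_force: 0.0
clock: 3.48
eef_pos: [0.5015, -0.0883, 0.0669]
tool_rot: [[0.799, 0.601, 0.0], [0.601, -0.799, -0.0], [-0.0, 0.0, -1.0]]
ft_force: [0.1, 0.7, 0.3]
gripper_width: 0.0941
grasp_force: 0.0
t 3.475 p [ 0.5015 -0.0883  0.0669] yaw 36.92 zax [ 2.e-04 -4.e-04 -1.e+00] w 0.0941 gf 0.0 F [0.1 0.7 0.3] q [ 0.2   0.64 -0.12  2.03  0.15  0.48 -0.96]
shift [-0.03   0.014  0.009] turn [ 0.0001  0.     -0.0004]
```

```bash
python3 -m creep '[[-0.03,0.01,0,0,0,0,1],[-0.03,0.01,0,0,0,0,0.3],[-0.03,0.01,0,0,0,0,0],[-0.03,0.01,0,0,0,0,0],[-0.03,0.01,0,0,0,0,0],[-0.03,0.01,0,0,0,0,0],[-0.03,0.01,0,0,0,0,0],[-0.03,0.01,0,0,0,0,0]]' 40
python3 -m creep '[[0,0,-0.2,0,0,0,0],[0,0,-0.4,0,0,0,0],[0,0,-0.6,0,0,0,0],[0,0,-0.8,0,0,0,0],[0,0,-0.8,0,0,0,0]]' >/dev/null
python3 -m creep '[[0,0,-0.3,0,0,0,0],[0,0,-0.6,0,0,0,0],[0,0,-0.8,0,0,0,0],[0,0,-0.8,0,0,0,0],[0,0,-0.8,0,0,0,0]]' 
python3 g.py 0.62 0.026 0.206
python3 - <<'E'
from rig import bot,cams
import cv2,numpy as np
o=[]
for n in("scene","wrist"):
    d=cams.read_camera(n);np.savez(f"{n}1.npz",**d);o.append(d["pixels"][...,::-1])
cv2.imwrite("pics/held.png",cv2.resize(np.hstack(o),(800,300)))
E
```

```text
clock: 4.47
eef_pos: [0.4994, -0.0903, 0.0665]
tool_rot: [[0.799, 0.601, -0.0], [0.601, -0.799, 0.0], [-0.0, -0.0, -1.0]]
ft_force: [-0.4, 0.5, 0.1]
gripper_width: 0.0279
grasp_force: 40.1
clock: 5.72
eef_pos: [0.4983, -0.0903, 0.2249]
tool_rot: [[0.799, 0.601, -0.003], [0.601, -0.799, 0.0], [-0.002, -0.002, -1.0]]
ft_force: [-0.4, 0.4, -2.5]
gripper_width: 0.0276
grasp_force: 40.0
t 5.725 p [ 0.4983 -0.0903  0.2249] yaw 36.96 zax [-2.8e-03  4.0e-04 -1.0e+00] w 0.0276 gf 40.0 F [-0.4  0.4 -2.5] q [ 0.25  0.4  -0.17  1.88  0.09  0.87 -0.9 ]
shift [ 1.672 -0.197  0.186] turn [-0.0006  0.0006 -0.0002]
```

View pics/held.png

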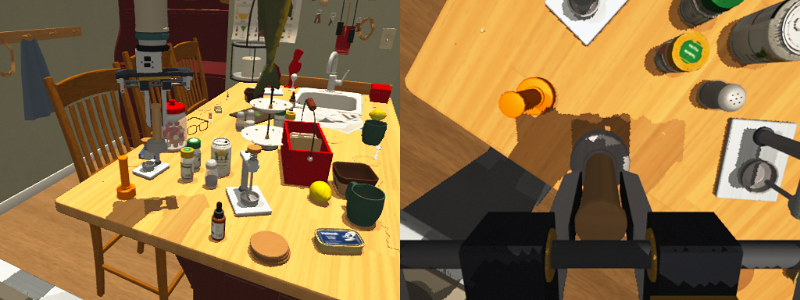

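```bash
cat > p.py <<'E'
import sys,numpy as np
from h import cloud
from rig import bot,cams
from scipy.optimize import least_squares
s=bot.observe();p=np.array(s["eef_pos"]);print("tcp",p.round(4))
for n in sys.argv[1:]:
    d=cams.read_camera(n);P=cloud(d)[d["range_z"]>0]
    q=P[(np.linalg.norm(P[:,:2]-p[:2],axis=1)<.045)&(P[:,2]<p[2]-.006)&(P[:,2]>p[2]-.085)]
    print(n,len(q),"zmin",np.percentile(q[:,2],[0,1,3]).round(4))
    c=d["xyz"][:2]
    for lo,hi,r,nm in((-.05,-.008,.012,"handle"),(-.064,-.043,.027,"disc")):
        m=q[(q[:,2]>p[2]+lo)&(q[:,2]<p[2]+hi)]
        if nm=="handle": m=m[np.linalg.norm(m[:,:2]-p[:2],axis=1)<.022];m=m[m[:,2]>p[2]-.03]
        if len(m)<10: print(nm,len(m));continue
        f=least_squares(lambda v:np.hypot(m[:,0]-v[0],m[:,1]-v[1])-r,p[:2],loss="soft_l1",f_scale=.002)
        print(nm,len(m),"centre",f.x.round(4),"off",(f.x-p[:2]).round(4),"rms",np.sqrt(np.mean(f.fun**2)).round(4))
E
python3 p.py scene wrist
```

```text
tcp [ 0.4984 -0.0903  0.225 ]
scene 603 zmin [0.1584 0.1601 0.1614]
handle 124 centre [ 0.4969 -0.0872] off [-0.0015  0.0031] rms 0.001
disc 249 centre [ 0.4969 -0.0868] off [-0.0015  0.0034] rms 0.001
wrist 3316 zmin [0.1619 0.1644 0.1684]
handle 379 centre [ 0.4975 -0.0895] off [-0.0009  0.0007] rms 0.0002
disc 351 centre [ 0.4971 -0.0894] off [-0.0013  0.0009] rms 0.0002
```

```bash
python3 -m creep '[[0.3,-0.03,0,0,0,0,0],[0.6,-0.07,0,0,0,0,0],[0.84,-0.1,0,0,0,0,0],[0.84,-0.1,0,0,0,0,0]]' >/dev/null
python3 -m creep '[[0.3,-0.03,0.1,0,0,0,0],[0.6,-0.07,0.19,0,0,0,0],[0.84,-0.1,0.19,0,0,0,0],[0.84,-0.1,0.19,0,0,0,0],[0.84,-0.1,0.19,0,0,0,0]]' >/dev/null
python3 g.py 0.621 0.025 0.173; python3 p.py wrist
```

```text
t 7.05 p [0.6202 0.0245 0.2072] yaw 36.88 zax [-0.002  -0.0017 -1.    ] w 0.0276 gf 40.0 F [-0.4  0.5 -2.1] q [ 0.02  0.59 -0.17  1.6   0.11  0.97 -1.12]
shift [0.01  0.001 0.342] turn [ 0.0001  0.0008 -0.0007]
tcp [0.6202 0.0245 0.2072]
wrist 3185 zmin [0.142  0.1461 0.1502]
handle 363 centre [0.6179 0.0243] off [-0.0023 -0.0002] rms 0.0002
disc 353 centre [0.6169 0.0239] off [-0.0033 -0.0006] rms 0.0002
```

Well centred. Pressing down now in stages.

```bash
python3 -m creep '[[0.02,0,0.1,0,0,0,0],[0.02,0,0.2,0,0,0,0],[0.02,0,0.27,0,0,0,0],[0.02,0,0.3,0,0,0,0],[0.02,0,0.33,0,0,0,0],[0.02,0,0.33,0,0,0,0]]'
python3 -m creep '[[0,0,0.01,0,0,0,0],[0,0,0.015,0,0,0,0],[0,0,0.015,0,0,0,0]]'
```

```text
clock: 7.85
eef_pos: [0.6235, 0.0279, 0.1749]
tool_rot: [[0.799, 0.601, 0.001], [0.601, -0.799, 0.0], [0.001, 0.0, -1.0]]
ft_force: [-0.6, 0.4, 3.1]
gripper_width: 0.0276
grasp_force: 40.0
clock: 8.22
eef_pos: [0.6234, 0.0278, 0.1732]
tool_rot: [[0.799, 0.601, 0.001], [0.601, -0.799, 0.0], [0.0, 0.0, -1.0]]
ft_force: [-1.0, -0.0, 2.9]
gripper_width: 0.0276
grasp_force: 40.0
```

```bash
python3 -m creep '[[0,0,0.01,0,0,0,0],[0,0,0.03,0,0,0,0],[0,0,0.03,0,0,0,0]]'|grep -E "pos|ft"
python3 -m creep '[[0,0,0.01,0,0,0,0],[0,0,0.025,0,0,0,0],[0,0,0.025,0,0,0,0]]'|grep -E "pos|ft"
```

```text
eef_pos: [0.6242, 0.0281, 0.1713]
ft_force: [-0.8, 0.7, 9.4]
eef_pos: [0.6258, 0.0286, 0.1712]
ft_force: [-2.0, 0.3, 21.6]
```

```bash
python3 -m creep '[[0,0,-0.2,0,0,0,0],[0,0,-0.4,0,0,0,0],[0,0,-0.6,0,0,0,0],[0,0,-0.6,0,0,0,0]]' >/dev/null
python3 -m creep '[[0,0,-0.3,0,0,0,0],[0,0,-0.6,0,0,0,0],[0,0,-0.6,0,0,0,0],[0,0,-0.6,0,0,0,0]]' >/dev/null
python3 g.py 0.48 -0.20 0.285; python3 p.py scene wrist
python3 - <<'E'
from rig import cams
from h import cloud
d=cams.read_camera("top");P=cloud(d)[d["range_z"]>0]
import numpy as np
q=P[(P[:,0]>.58)&(P[:,0]<.66)&(P[:,1]>-.02)&(P[:,1]<.07)&(P[:,2]<.14)];print(len(q),q[:,2].max())
E
```

```text
t 9.975 p [0.622  0.0276 0.2851] yaw 36.96 zax [-3.7e-03 -5.0e-04 -1.0e+00] w 0.0273 gf 40.0 F [-0.5  0.2 -3.7] q [ 0.02  0.52 -0.18  1.48  0.1   1.15 -1.1 ]
shift [-2.503  0.965  0.008] turn [-0.0006  0.001  -0.0002]
tcp [0.622  0.0276 0.2851]
scene 465 zmin [0.2182 0.2193 0.2209]
handle 104 centre [0.6201 0.0306] off [-0.0019  0.003 ] rms 0.0013
disc 205 centre [0.6201 0.0307] off [-0.0019  0.0031] rms 0.0015
wrist 3286 zmin [0.2204 0.2242 0.228 ]
handle 384 centre [0.6203 0.0279] off [-0.0016  0.0003] rms 0.0002
disc 360 centre [0.6196 0.0279] off [-0.0024  0.0003] rms 0.0002
800 0.1258225678995818
```

```bash
python3 -m creep '[[-0.3,0.1,0,0,0,0,0],[-0.6,0.2,0,0,0,0,0],[-0.9,0.33,0,0,0,0,0],[-0.9,0.33,0,0,0,0,0]]' >/dev/null
python3 -m creep '[[-0.3,0.1,0,0,0,0,0],[-0.6,0.2,0,0,0,0,0],[-0.9,0.33,0,0,0,0,0],[-0.9,0.33,0,0,0,0,0]]' >/dev/null
python3 -m creep '[[-0.3,0.1,0.1,0,0,0,0],[-0.6,0.2,0.2,0,0,0,0],[-0.7,0.33,0.2,0,0,0,0],[-0.7,0.33,0.2,0,0,0,0]]'|grep -E "pos|ft"
python3 g.py 0.5815 -0.331 0.264
python3 - <<'E'
from rig import cams
import cv2,numpy as np
o=[cams.read_camera(n)["pixels"][...,::-1] for n in("scene","top")]
cv2.imwrite("pics/way.png",cv2.resize(np.hstack(o),(800,300)))
E
```

```text
eef_pos: [0.4847, -0.2018, 0.2677]
ft_force: [-0.3, 0.7, -2.2]
t 11.625 p [ 0.4847 -0.2018  0.2677] yaw 36.91 zax [ 1.9e-03  2.0e-04 -1.0e+00] w 0.0277 gf 40.0 F [-0.3  0.7 -2.2] q [ 0.44  0.38 -0.14  1.78  0.06  0.98 -0.65]
shift [-0.002  1.615  0.039] turn [ 0.0003 -0.0005 -0.0005]
```

View pics/way.png

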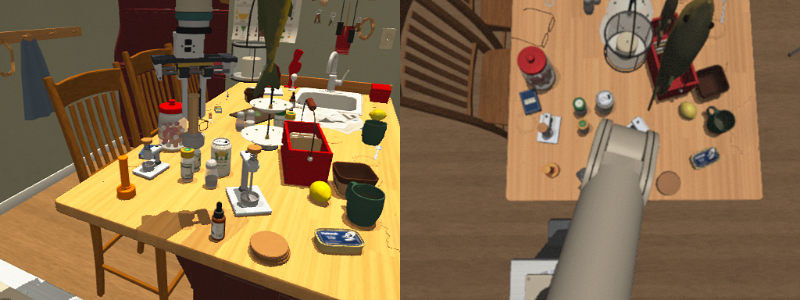

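The picture shows the pounder held upright behind the jars and the other objects standing undisturbed. Next I'll measure how far the arm's wrist extends towards the hanging decoration.

Run:
```python
import numpy as np
from h import cloud
from rig import cams
A=[]
for n in("scene","top"):
    d=cams.read_camera(n);A.append(cloud(d)[d["range_z"]>0])
P=np.vstack(A);t=np.array([.4847,-.2018]);g=np.array([.5815,-.331])
F=np.load("plant.npy")
arm=P[(np.linalg.norm(P[:,:2]-t,axis=1)<.13)&(P[:,2]>.25)]
u=np.array([.8,.6]);w=np.array([-.6,.8])
for lo in np.arange(.28,.8,.04):
    a=arm[(arm[:,2]>=lo)&(arm[:,2]<lo+.04)][:,:2]-t;f=F[(F[:,2]>=lo)&(F[:,2]<lo+.04)][:,:2]-g
    if len(f): i=(f@u).argmin()
    r=lambda v:v.round(3)
    print(lo.round(2),"arm u",r(np.percentile(a@u,[0,1,50,99,100])) if len(a) else "-","w",r(np.percentile(a@w,[0,100])) if len(a) else "-","fish u,w",(r((f@u)[i]),r((f@w)[i])) if len(f) else "-", "maxr",r(np.linalg.norm(a,axis=1).max()) if len(a) else "-","fishr",r(np.linalg.norm(f,axis=1).min()) if len(f) else "-")
```

```text
0.28 arm u [-0.013 -0.011 -0.007  0.009  0.013] w [-0.022  0.03 ] fish u,w (np.float64(0.055), np.float64(-0.004)) maxr 0.032 fishr 0.055
0.32 arm u [-0.014 -0.012 -0.007  0.012  0.016] w [-0.022  0.031] fish u,w (np.float64(0.061), np.float64(-0.015)) maxr 0.032 fishr 0.062
0.36 arm u [-0.035 -0.034 -0.024  0.026  0.033] w [-0.084  0.092] fish u,w (np.float64(0.078), np.float64(-0.039)) maxr 0.096 fishr 0.086
0.4 arm u [-0.035 -0.033 -0.018  0.032  0.036] w [-0.084  0.092] fish u,w (np.float64(0.072), np.float64(-0.033)) maxr 0.096 fishr 0.08
0.44 arm u [-0.038 -0.036 -0.028  0.013  0.027] w [-0.033  0.045] fish u,w (np.float64(0.052), np.float64(0.001)) maxr 0.054 fishr 0.052
0.48 arm u [-0.038 -0.037 -0.03   0.     0.016] w [-0.031  0.042] fish u,w (np.float64(0.048), np.float64(0.005)) maxr 0.042 fishr 0.048
0.52 arm u - w - fish u,w (np.float64(0.047), np.float64(0.004)) maxr - fishr 0.047
0.56 arm u - w - fish u,w (np.float64(0.052), np.float64(-0.024)) maxr - fishr 0.057
0.6 arm u [0.022 0.022 0.031 0.043 0.043] w [-0.012  0.016] fish u,w (np.float64(0.056), np.float64(-0.033)) maxr 0.045 fishr 0.062
0.64 arm u [-0.028 -0.016  0.018  0.055  0.059] w [-0.057  0.046] fish u,w (np.float64(0.064), np.float64(-0.035)) maxr 0.06 fishr 0.072
0.68 arm u [-0.088 -0.069 -0.01   0.041  0.049] w [-0.043  0.106] fish u,w (np.float64(0.083), np.float64(-0.052)) maxr 0.109 fishr 0.096
0.72 arm u [-0.105 -0.099 -0.045 -0.015 -0.012] w [0.027 0.123] fish u,w - maxr 0.13 fishr -
0.76 arm u [-0.1   -0.096 -0.069 -0.05  -0.048] w [0.075 0.119] fish u,w - maxr 0.13 fishr -
```

Clearance is only about 5–10 mm at wrist height. I'll lean the tool back 0.05 rad, which is within the 0.1 tolerance, and slide in along the hand's long axis.

```bash
python3 -m creep '[[-0.035,0.2,0.03,0,0.008,0,0],[-0.035,0.4,0.03,0,0.016,0,0],[-0.035,0.6,0.03,0,0.016,0,0],[-0.035,0.8,0.03,0,0.016,0,0],[-0.035,0.8,0.03,0,0.016,0,0],[-0.035,0.8,0.03,0,0.016,0,0]]'
python3 g.py 0.579 -0.333 0.264
```

```text
clock: 12.58
eef_pos: [0.5281, -0.2661, 0.2643]
tool_rot: [[0.797, 0.602, 0.039], [0.602, -0.798, 0.031], [0.05, -0.001, -0.999]]
ft_force: [0.3, -0.0, -3.0]
gripper_width: 0.0275
grasp_force: 40.0
t 12.575 p [ 0.5281 -0.2661  0.2643] yaw 37.04 zax [ 0.0393  0.0315 -0.9987] w 0.0275 gf 40.0 F [ 0.3 -0.  -3. ] q [ 0.54  0.47 -0.14  1.63  0.02  1.02 -0.52]
shift [0.003 0.841 0.002] turn [-0.0005 -0.016   0.0002]
```

```bash
python3 -m creep '[[0,0.12,0,0,0,0,0],[0,0.24,0,0,0,0,0],[0,0.36,0,0,0,0,0],[0,0.48,0,0,0,0,0],[0,0.48,0,0,0,0,0]]'
python3 -m creep '[[0,0.1,0,0,0,0,0],[0,0.2,0,0,0,0,0],[0,0.28,0,0,0,0,0],[0,0.36,0,0,0,0,0],[0,0.36,0,0,0,0,0],[0,0.36,0,0,0,0,0]]'
python3 g.py 0.579 -0.333 0.264; python3 p.py scene wrist
python3 - <<'E'
from rig import cams
import cv2,numpy as np
o=[]
for n in("scene","wrist"):
    d=cams.read_camera(n);np.savez(n+"2.npz",**d);im=d["pixels"][...,::-1];o.append(cv2.resize(im[60:300,180:440],(400,369)) if n=="scene" else cv2.resize(im,(400,369)))
cv2.imwrite("pics/hover.png",np.hstack(o))
E
```

```text
clock: 13.2
eef_pos: [0.5575, -0.3071, 0.2641]
tool_rot: [[0.799, 0.6, 0.04], [0.6, -0.8, 0.03], [0.05, 0.0, -0.999]]
ft_force: [-1.4, 0.0, -2.1]
gripper_width: 0.0276
grasp_force: 40.0
clock: 13.95
eef_pos: [0.5787, -0.3344, 0.2644]
tool_rot: [[0.798, 0.601, 0.04], [0.601, -0.799, 0.031], [0.05, -0.001, -0.999]]
ft_force: [0.1, 0.0, -2.7]
gripper_width: 0.0278
grasp_force: 40.0
t 13.95 p [ 0.5787 -0.3344  0.2644] yaw 36.97 zax [ 0.0398  0.0306 -0.9987] w 0.0278 gf 40.0 F [ 0.1  0.  -2.7] q [ 0.58  0.6  -0.13  1.4   0.03  1.12 -0.46]
shift [ 0.011 -0.01   0.004] turn [-0.0002 -0.016  -0.0001]
tcp [ 0.5787 -0.3344  0.2644]
scene 737 zmin [0.1794 0.1795 0.1797]
handle 137 centre [ 0.578  -0.3311] off [-0.0007  0.0033] rms 0.001
disc 284 centre [ 0.5793 -0.3299] off [0.0006 0.0045] rms 0.001
wrist 3264 zmin [0.1794 0.2051 0.2091]
handle 385 centre [ 0.578  -0.3335] off [-0.0007  0.001 ] rms 0.0003
disc 330 centre [ 0.5788 -0.3325] off [0.0001 0.0019] rms 0.0003
```

View pics/hover.png

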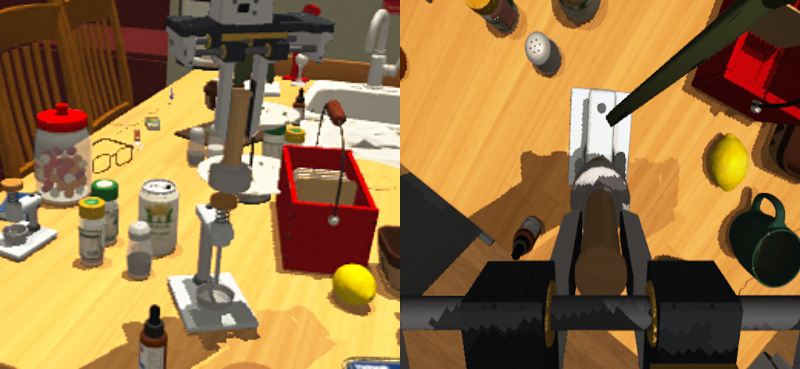

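The pounder hovers over the large cap with its edges clear. It is about 5 mm off centre towards the robot, so I'll nudge it 3 mm and lower it slightly.

```bash
python3 -m creep '[[0.015,-0.01,0.02,0,0,0,0],[0.03,-0.01,0.03,0,0,0,0],[0.03,-0.01,0.03,0,0,0,0],[0.03,-0.01,0.03,0,0,0,0],[0.03,-0.01,0.03,0,0,0,0],[0.03,-0.01,0.03,0,0,0,0],[0.03,-0.01,0.03,0,0,0,0],[0.03,-0.01,0.03,0,0,0,0]]'
python3 p.py scene wrist
python3 - <<'E'
# cap centre fit from earlier scene view + bystander check
import numpy as np
from h import cloud
from rig import bot,cams
from scipy.optimize import least_squares
d=dict(np.load("scene.npz"));P=cloud(d)[182:278,285:348].reshape(-1,3)
q=P[(P[:,2]>.169)&(P[:,2]<.1775)];f=least_squares(lambda v:np.hypot(q[:,0]-v[0],q[:,1]-v[1])-.018,[.58,-.33],loss="soft_l1",f_scale=.002)
print("cap scene",f.x.round(4),len(q))
a=np.load("scene.npz")["range_z"];b=cams.read_camera("scene")["range_z"]
for k,(u,v) in dict(jar2=(239,212),jar1=(250,200),can=(284,205),mill=(270,225),bottle=(279,290),small=(190,185)).items():
    print(k,np.abs(a-b)[v-4:v+5,u-4:u+5].mean().round(4))
print(np.round(bot.observe()["qd"],3))
E
```

```text
clock: 15.15
eef_pos: [0.5808, -0.3321, 0.2617]
tool_rot: [[0.798, 0.601, 0.04], [0.601, -0.799, 0.03], [0.05, 0.0, -0.999]]
ft_force: [0.3, 0.4, -2.4]
gripper_width: 0.0275
grasp_force: 40.0
tcp [ 0.5808 -0.3321  0.2617]
scene 789 zmin [0.1767 0.1775 0.1785]
handle 134 centre [ 0.5802 -0.3286] off [-0.0006  0.0035] rms 0.001
disc 278 centre [ 0.5814 -0.3276] off [0.0006 0.0045] rms 0.0011
wrist 3264 zmin [0.1993 0.2019 0.2061]
handle 377 centre [ 0.58   -0.3312] off [-0.0007  0.0009] rms 0.0003
disc 328 centre [ 0.5807 -0.3303] off [-0.      0.0018] rms 0.0003
cap scene [ 0.5821 -0.3245] 70
jar2 0.0019
jar1 0.0021
can 0.0139
mill 0.0135
bottle 0.0103
small 0.0266
[-0.001  0.     0.001 -0.001  0.002 -0.001  0.   ]
```

```bash
python3 -c "
from rig import job;print(job.finish_job())"
```

```text
the job is handed in; nothing more can be done
None
```

The job is handed in, though no verdict came back: the pounder drove the smaller pitter's plunger to its stop and was lifted clear, and it is now held about 15 mm above the larger pitter's cap, about 3 mm off centre and leaning 0.05 rad, with no contact felt on the larger pitter and the bystanders still standing in the last picture.

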